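# Release a batch of ferrite blocks into the bin

## Task

Push the blue bin along the table until it stands against the yellow stop under the chute's outlet, then push the orange-knobbed lever over to tip all four ferrite blocks out of the tray onto the chute. Then press the red plunger down to its stop and keep it there until all the blocks have slid into the bin, and let it come back up. Leave the other things on the bench alone.

Things in the scene. Friction and masses are not known exactly. Their poses are not given: they have to be found in the camera images.
- station: Fixed batch chute: steel, 110 mm wide inside, 40 mm walls, falling at 30 degrees, on a green base plate, with a grey portal over the gate (crossbar top 156 mm high, posts at x = -65 and +65 mm). Origin on the table under the gate; +y points up the chute to the tray, -y down to the bin, x across. Chute floor 97 mm high at the gate.
- outlet (a point): Middle of the chute's outlet lip, 60 mm down-chute of the gate and 62 mm high; its underside clears the bin's rim.
- bin_stop (a point): Middle of the top edge of the face of the yellow stop bar for the bin (142 mm wide, 40 mm high), 20 mm down-chute of the gate.
- head_top (a point): Centre of the top of the red mushroom plunger head (42 mm across, 14 mm thick) over the portal, 218 mm above the table at rest. It carries the yellow gate that closes the chute; pressed 44 mm straight down to its stop it sinks the gate below the chute floor; a spring lifts it again.
- plunger (a joint): Travel of the plunger in m: 0 at rest (gate closed), 0.044 at the lower stop (gate open). The spring takes about 5 N at first, 11 N at the stop. Blocks pass only within the last 2 mm.
- tray (a joint): Angle in rad of the aluminium tipping tray: 0 level (its rest), up to 1.05 tipped towards the chute. 98 x 118 mm, 32 mm walls, open on the chute side and hinged on that edge, 167 mm above the table. It tips when its lever is pushed down-chute and falls back level by its own weight.
- tray_hinge (a point): The point on the tray's hinge axis (which lies along the station's x) at the foot of the lever: 85 mm to the robot's side of the chute's centre line, 112 mm up-chute of the gate, 167 mm high.
- lever_knob (a point): Centre of the orange ball knob (30 mm diameter) on the tray's crank lever, 92 mm above the hinge axis at rest (259 mm above the table). The lever, a 10 mm rod, is upright when the tray is level and swings down-chute (station -y) and downward as the tray tips; push it from its up-chute side, about 4 N.
- bin: Blue open bin, loose, 170 mm across (its x) x 180 mm along the chute (its y) x 45 mm high, 4 mm walls, 0.5 kg. Origin at the centre of its underside. It starts 40 to 85 mm short of the yellow stop; home against the stop its origin is at y = -110 mm in the chute's frame, x near 0.
- block0: One of the four dark grey ferrite blocks, 36 x 24 x 16 mm, 70 g; starts lying flat in the tipping tray, near the open edge, robot's side. Origin at its centre.
- block1: One of the four dark grey ferrite blocks, 36 x 24 x 16 mm, 70 g; starts lying flat in the tipping tray, near the open edge, far side. Origin at its centre.
- block2: One of the four dark grey ferrite blocks, 36 x 24 x 16 mm, 70 g; starts lying flat in the tipping tray, near the back, robot's side. Origin at its centre.
- block3: One of the four dark grey ferrite blocks, 36 x 24 x 16 mm, 70 g; starts lying flat in the tipping tray, near the back, far side. Origin at its centre.
- sample0: Bystander: lower of two stacked grey sample plates, 50 x 30 x 14 mm each, on the robot's side of the chute.
- sample1: Bystander: upper sample plate.
- tape: Bystander: roll of brown tape, 90 mm across, 24 mm high, beside the chute on its far side.
- gauge: Bystander: small blue gauge, 60 x 35 x 23 mm, on the far side of the chute.
- pencup: Bystander: black pen cup, 72 mm across, 95 mm high.

How it is judged:
On the way, in this order (a step that is already met when the one before it is completed fails the run):
1. The bin stands against the yellow stop (within 8 mm of it, and within 25 mm of the chute's centre line), the blocks still in the tray (y of bin in the frame of station above -0.118 m and x of bin in the frame of station between -0.025 and 0.025 m and angle between bin's own z axis and vertical below 0.1 rad and y of each of block0, block1, block2, block3 in the frame of station above 0.112 m), for 0.2 s.
2. All four blocks lie at rest on the chute behind the closed gate (the plunger up, within 3 mm) (value of joint plunger below 0.003 m and y of block0 in the frame of station between 0 and 0.108 m and z of each of block0, block1, block2, block3 in the frame of station above 0.09 m and linear speed of each of block0, block1, block2, block3 below 0.05 m/s and y of block1 in the frame of station between 0 and 0.108 m and y of block2 in the frame of station between 0 and 0.108 m and y of block3 in the frame of station between 0 and 0.108 m), for 0.2 s.
3. The plunger is pressed down to its stop (within 2 mm) and held there for at least 0.3 s, with the bin still at the stop (value of joint plunger above 0.042 m and y of bin in the frame of station above -0.122 m and x of bin in the frame of station between -0.025 and 0.025 m and angle between bin's own z axis and vertical below 0.1 rad), for 0.3 s.
At the end, for the whole second after the job is handed in: All four blocks lie at rest inside the bin; the bin stands flat on the table, within 12 mm of the yellow stop and within 25 mm of the chute's centre line; the plunger is back up (within 4 mm) and the tray back level (within 0.06 rad) (x of block0 in the frame of bin between -0.082 and 0.082 m and y of block0 in the frame of bin between -0.087 and 0.087 m and z of each of block0, block1, block2, block3 in the frame of bin below 0.045 m and linear speed of each of block0, block1, block2, block3 below 0.03 m/s and x of block1 in the frame of bin between -0.082 and 0.082 m and y of block1 in the frame of bin between -0.087 and 0.087 m and x of block2 in the frame of bin between -0.082 and 0.082 m and y of block2 in the frame of bin between -0.087 and 0.087 m and x of block3 in the frame of bin between -0.082 and 0.082 m and y of block3 in the frame of bin between -0.087 and 0.087 m and y of bin in the frame of station above -0.122 m and x of bin in the frame of station between -0.025 and 0.025 m and angle between bin's own z axis and vertical below 0.1 rad and value of joint plunger below 0.004 m and value of joint tray below 0.06 rad and linear speed of bin below 0.02 m/s); the robot touches nothing.
It fails at once if A bystander (sample plates, tape, gauge or pen cup) is moved by more than 20 mm (distance of any of sample0, sample1, tape, gauge, pencup from where it was at the start of the episode above 0.02 m).
It also fails if it takes over 54 s, if anything falls off the work surface, if the arm or the gripper's body presses on something with over 40 N, if the wrist force passes 120 N, or if a joint passes its speed limit or range.

## Robot

A 7-joint arm with a two-finger parallel gripper is mounted at the origin on the work surface. World frame = base frame: x ahead of the robot, y to its left, z up, the work surface at z = 0. Lengths are in m, angles in rad, forces in N, time in s.
With the tool pointing down it reaches from about 0.425 to 0.875 m from the base axis. Payload 4.7 kg.
Tool frame: the origin (TCP) lies midway between the tips of the shut fingers; the grasp point (between the pads) lies 19 mm behind it; z points along the fingers, y is the line along which they close (so a half turn about z gives the same grasp; the last joint's range is limited). The gripper opens to 87 mm and grips with 3 to 60 N. Pads are 19 mm wide; open, the fingers measure 117 mm over their backs; the gripper's body (75 mm by 190 mm) begins 51 mm behind the grasp point.
Start: joints at [1.321, 0.321, -0.07, 1.45, 0.023, 1.371, -0.057], TCP at [0.169, -0.628, 0.223] pointing down, gripper open.
Joint ranges: [-2.86, 2.86], [-0.3, 2.09], [-1.38, 1.24], [0.06, 2.45], [-1.56, 4.7], [0.09, 2.05], [-2.69, 2.69]. Speed limits (rad/s): [2.57, 2.57, 3.14, 3.14, 3.14, 3.14, 3.14].

## Interface

Orientations are given as a rotation vector (axis times angle).
In Python, from bench import ctrl, get_image, calibration gives the robot as it stands.
- The arm moves only by the tool apply_moves, never from a script. Its arguments are lists of equal length, an entry for each row: "dp": the shift along the tool's x, y, z in m, a list of three; "twist": the turn, a rotation vector about the tool's x, y, z in rad, a list of three; "fingers": the closure, from 0 (fully open) to 1 (shut). In form: {"dp": [[dx, dy, dz], ...], "twist": [[ax, ay, az], ...], "fingers": [fingers, ...]}. A call has 1 to 10 rows; each row shifts and turns the commanded pose from where the row before left it, along the tool's axes as they then stand; what a row does not reach is not made up. A row lasts 1/10 s, in which the tool goes at most 50 mm and 8.59 degrees, less where a joint would pass 70% of its speed; a pose out of reach is approached as far as the arm can. A call is refused whole if a number of a shift passes 0.05 or a number of a turn 0.15, either way. A call with a gripper value outside its range is refused whole. The fingers move at their own pace and stop on an object; "newtons" is the grip in N (left out, the last holds). Time passes only in rows, so rows that do not move let the fingers close. It gives the time, the measured TCP pose, the force, the opening and the grip force at its end, in the units of the state.
- ctrl.get_state(): the state, without advancing time (a new reading comes with each control period).
- get_image(name): name is "scene" or "top"; returns the picture (384x512x3 uint8, red, green, blue); there is no depth.
- calibration(name): a dict with "fx", "fy", "cx", "cy" (pixels), "k1" (the pictures are not rectified: a ray, as slopes to the right and down, at radius r is drawn at 1 + k1 r^2 times it, then the intrinsics apply), "eye" and "attitude" of the camera in the world. Camera axes: x right, y up, looking along -z (the intrinsics and any distortion apply to the point x, -y, -z); pixel columns grow to the right and rows downward; lengths in m; the calibration is good to about 2 mm. A picture is of the moment at which its call begins. calibration takes no time and is no camera call.
- ctrl.close_job(): hands the job in; it is judged then, once.
The state is a dict: "time": time; "joint_positions": joint angles; "qd": joint speeds; "joint_torque": joint torques, N m; "position": TCP position; "tool_rot": TCP orientation; "ft_force": force on the tool from outside, world axes, zero at the start; "torque": the same for the moment, N m; "grip_width": opening from 0.0 (shut) to 1.0 (fully open); "grip_force": force on a finger pad.
Only numpy, scipy, OpenCV 4.12 (cv2) and the standard library are available. Lean on these libraries where they do the work, as an engineer would, in place of code of your own. Each camera call takes 0.05 s, during which the arm holds its last target. There are 200 camera calls.

## Working session

There is one attempt and no reset: what is moved stays moved. The work goes in short steps, Python scripts to look and compute and a tool call to move; the robot and the scene stay as the last step left them, time stands still between calls to the robot, and variables do not carry over. Pictures are saved under pics/ and viewed, at most 10 in all, crops included, and the job is handed in when it is done.

Besides the shell and the picture viewer there is one more tool, called after "Emit:" by a JSON object that holds its "api" and its "payload". apply_moves: Moves the arm, as the interface text tells. Its arguments: {"type":"object","properties":{"dp":{"type":"array"},"twist":{"type":"array"},"fingers":{"type":"array"},"newtons":{"type":"number"}},"required":["dp","twist","fingers"]}

```bash
mkdir -p pics
python3 - <<'E'
from bench import ctrl,get_image,calibration
import cv2
for n in("scene","top"):
    im=get_image(n); cv2.imwrite(f"pics/{n}0.png",cv2.resize(im[:,:,::-1],(800,600),interpolation=cv2.INTER_CUBIC)); print(calibration(n))
print(ctrl.get_state())
E
```

```text
{'fx': 484.37104388776663, 'fy': 484.37104388776663, 'cx': 260.3452233825488, 'cy': 192.55591377239898, 'k1': -0.13175170753382914, 'eye': array([1.33713566, 0.04183552, 1.35780092]), 'attitude': array([0.51176031, 0.46026044, 1.44645819])}
{'fx': 417.2859482505863, 'fy': 417.2859482505863, 'cx': 257.545325041523, 'cy': 193.67556614387277, 'k1': -0.013152090610470315, 'eye': array([0.37426195, 0.12419045, 1.19259034]), 'attitude': array([ 0.08968829, -0.07128203, -1.58153179])}
{'time': 0.1, 'joint_positions': array([ 1.32103426,  0.32172059, -0.07009745,  1.45153747,  0.02260431,
        1.37077762, -0.05690218]), 'qd': array([-0.00016957, -0.00164977, -0.00017426, -0.00241768,  0.00089145,
        0.00013052, -0.00012332]), 'joint_torque': array([-8.09826579e-04, -4.92571199e+01, -4.05682744e-01, -3.13401175e+01,
       -6.42431667e-02,  3.95095150e-02,  8.78225228e-05]), 'position': array([ 0.16936177, -0.62705075,  0.22159714]), 'tool_rot': array([-3.11267053e+00, -4.13117761e-01,  4.84485709e-04]), 'ft_force': array([1.08153051, 0.91476661, 0.52539017]), 'torque': array([-0.0160113 , -0.03271665,  0.01836835]), 'grip_force': 0.0, 'grip_width': 1.0030841718047536}
```

View pics/scene0.png

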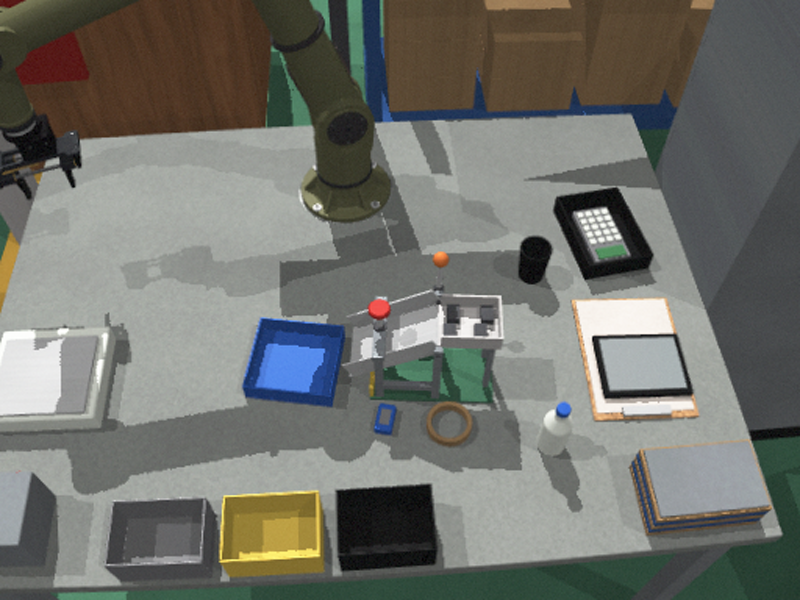

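View pics/top0.png

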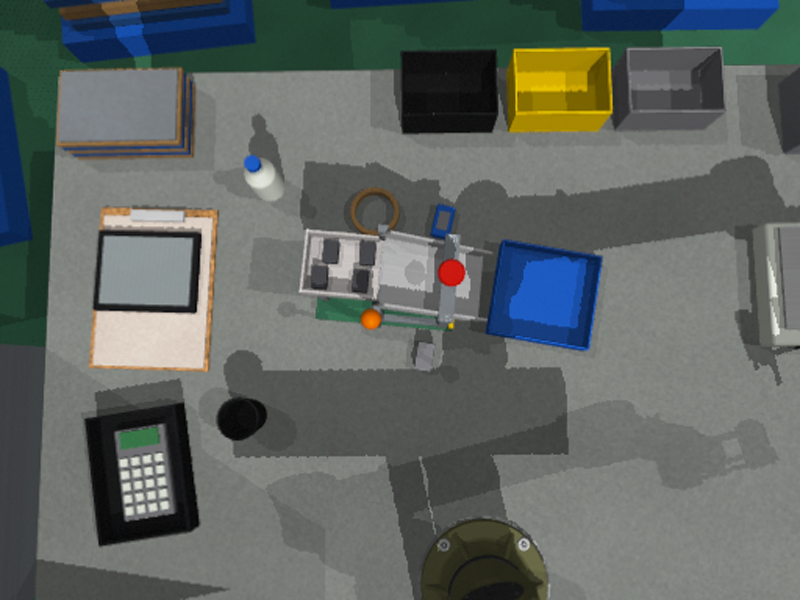

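The top view shows the plunger head at (451,272), knob at (371,319), and bin rim corners at (502,241), (602,256), (588,350), (487,333). The scene view shows the head at (379,309) and the knob at (441,260).

```bash
cat > h.py <<'E'
from bench import ctrl,get_image,calibration
import cv2,numpy as np
from scipy.spatial.transform import Rotation as R
def P(n,u,v,z,s=1.5625):
    c=calibration(n); K=np.array([[c['fx'],0,c['cx']],[0,c['fy'],c['cy']],[0,0,1]])
    x,y=cv2.undistortPoints(np.array([[[(u+.5)/s-.5,(v+.5)/s-.5]]],float),K,np.array([c['k1'],0,0,0,0]))[0,0]
    d=R.from_rotvec(c['attitude']).apply([x,-y,-1]); return c['eye']+d*(z-c['eye'][2])/d[2]
E
python3 - <<'E'
from h import *
np.set_printoptions(precision=4,suppress=True)
print('head',P('top',451,271.5,.218),P('scene',379,308,.218))
print('knob',P('top',371,319,.259),P('scene',441,260,.259))
c=np.array([P('top',u,v,.045)for u,v in((502,241),(602,256),(588,350),(487,333))])
print(c,c.mean(0),np.linalg.norm(c-np.roll(c,-1,0),axis=1))
c=np.array([P('scene',u,v,.045)for u,v in((261,319),(345,325),(333,405),(244,394))])
print(c,c.mean(0))
print('samp',P('top',424,353,.028),'cup',P('top',241,418,.095),'gauge',P('top',443,220,.023),'tape',P('top',374,212,.024))
# tray rim corners z~.199
print([P('top',u,v,.199) for u,v in((306,230),(300,294),(377,299))])
st=ctrl.get_state();print(R.from_rotvec(st['tool_rot']).as_matrix())
E
```

```text
head [0.5211 0.0616 0.218 ] [0.5262 0.0619 0.218 ]
knob [0.4475 0.1804 0.259 ] [0.4532 0.1825 0.259 ]
[[ 0.6009 -0.0415  0.045 ]
 [ 0.5714 -0.2184  0.045 ]
 [ 0.405  -0.1868  0.045 ]
 [ 0.437  -0.0107  0.045 ]] [ 0.5036 -0.1144  0.045 ] [0.1793 0.1694 0.179  0.1667]
[[ 0.415  -0.1854  0.045 ]
 [ 0.442  -0.0085  0.045 ]
 [ 0.6293 -0.0371  0.045 ]
 [ 0.5938 -0.2128  0.045 ]] [ 0.52   -0.1109  0.045 ]
samp [0.4037 0.1002 0.028 ] cup [0.2974 0.4085 0.095 ] gauge [0.6457 0.0618 0.023 ] tape [0.6622 0.1877 0.024 ]
[array([0.5921, 0.2841, 0.199 ]), array([0.4921, 0.293 , 0.199 ]), array([0.4829, 0.1746, 0.199 ])]
[[ 0.9654  0.2608 -0.0005]
 [ 0.2608 -0.9654  0.0016]
 [-0.0001 -0.0017 -1.    ]]
```

Station origin is about (0.523, 0.062), yawed about -5.3°. Knob-to-head distance is 140.3 mm against 140.6 mm expected, and the bin sides come out at 167–179 mm against 170/180. The bin is about 67 mm short of the stop and near the centre line. I'll move behind the bin.

Emit:
{"api": "apply_moves", "payload": {"dp": [[0.041,-0.0285,0],[0.041,-0.0285,0],[0.041,-0.0285,0],[0.041,-0.0285,0],[0.041,-0.0285,0],[0.041,-0.0285,0],[0.041,-0.0285,0],[0.041,-0.0285,0],[0.041,-0.0285,0],[0.041,-0.0285,0]], "twist": [[0,0,0],[0,0,0],[0,0,0],[0,0,0],[0,0,0],[0,0,0],[0,0,0],[0,0,0],[0,0,0],[0,0,0]], "fingers": [0,0,0,0,0,0,0,0,0,0]}}

```text
time: 1.1
position: [0.4917, -0.2438, 0.2224]
tool_rot: [3.114, 0.413, -0.001]
ft_force: [-0.3, -0.2, 0.4]
grip_width: 0.998
grip_force: 0.0
```

Emit:
{"api": "apply_moves", "payload": {"dp": [[0,0,0],[0,0,0],[0,0,0],[0,0,0],[0,0,0],[0,0,0],[0,0,0],[0,0,0],[0,0,0],[0,0,0]], "twist": [[0,0,-0.135],[0,0,-0.135],[0,0,-0.135],[0,0,-0.135],[0,0,-0.135],[0,0,-0.135],[0,0,-0.135],[0,0,-0.135],[0,0,-0.135],[0,0,0]], "fingers": [0,0,0,0,0,0,0,0,0,0]}}

```text
time: 2.1
position: [0.4906, -0.2454, 0.2221]
tool_rot: [-2.32, -2.117, 0.0]
ft_force: [-0.6, -0.3, -0.8]
grip_width: 0.999
grip_force: 0.0
```

```bash
cat >> h.py <<'E'
O=np.array([.523,.062]);th=-.0925
def stat():
    s=ctrl.get_state();M=R.from_rotvec(s['tool_rot']).as_matrix();p=s['position']
    d=p[:2]-O;c,n=np.cos(th),np.sin(th)
    print('t',round(s['time'],2),'tcp',p.round(4),'station',np.round([c*d[0]+n*d[1],-n*d[0]+c*d[1]],4),'yaw of -y?',np.round(M[:,1],3),'x',np.round(M[:,0],3),'F',s['ft_force'].round(1),s['joint_positions'].round(2))
E
python3 -c "from h import *;stat()"
```

```text
t 2.1 tcp [ 0.4906 -0.2454  0.2221] station [-0.0038 -0.3091] yaw of -y? [ 0.996 -0.092 -0.001] x [0.092 0.996 0.   ] F [-0.6 -0.3 -0.8] [ 0.88  0.14 -0.51  1.69  0.07  1.33  0.27]
```

Emit:
{"api": "apply_moves", "payload": {"dp": [[0,0.004,0.05],[0,0,0.05],[0,0,0.05],[0,0,0.03],[0,0,0.02],[0.01,0,0],[0.01,0,0],[0.01,0,0],[0.01,0,0],[0.01,0,0]], "twist": [[0,0,0],[0,0,0],[0,0,0],[0,0,0],[0,0,0],[0,0,0],[0,0,0],[0,0,0],[0,0,0],[0,0,0]], "fingers": [0,0,0,0,0,0,0,0,0,0]}}

```text
time: 3.1
position: [0.5011, -0.1963, 0.0244]
tool_rot: [2.319, 2.114, 0.001]
ft_force: [1.1, -3.2, 1.4]
grip_width: 1.0
grip_force: 1.6
```

Emit:
{"api": "apply_moves", "payload": {"dp": [[0.01,0,0],[0.01,0,0],[0.01,0,0],[0.006,0,0],[0.0,0,0]], "twist": [[0,0,0],[0,0,0],[0,0,0],[0,0,0],[0,0,0]], "fingers": [0,0,0,0,0]}}

```text
time: 3.6
position: [0.5028, -0.1582, 0.0225]
tool_rot: [-2.318, -2.118, -0.001]
ft_force: [0.5, 0.3, 0.7]
grip_width: 1.001
grip_force: 0.0
```

Run:
```python
from h import *
stat()
im=get_image('top')[:,:,::-1][130:250,250:410]; cv2.imwrite('pics/top1.png',cv2.resize(im,(800,600),interpolation=cv2.INTER_CUBIC))
```

```text
t 3.6 tcp [ 0.5028 -0.1582  0.0225] station [ 2.000e-04 -2.211e-01] yaw of -y? [ 0.996 -0.09  -0.001] x [0.09  0.996 0.001] F [0.5 0.3 0.7] [ 0.73  0.3  -0.53  1.95  0.19  0.94  0.02]
```

View pics/top1.png

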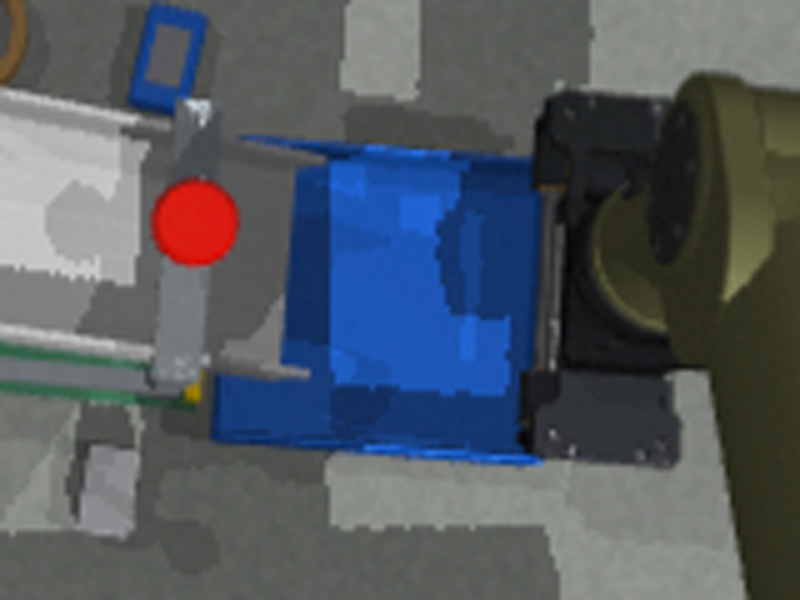

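The crop shows the bin square to the chute, with its front rim corners at about (240,138) and (213,440) and a small gap left to the yellow stop at (193,390).

Run:
```python
from h import *
c,n=np.cos(th),np.sin(th)
for u,v,z in((240,138,.045),(213,440,.045),(203,388,.04),(195,222,.218)):
    p=P('top',u/5+250,v/5+130,z,1);d=p[:2]-O;print(p.round(4),np.round([c*d[0]+n*d[1],-n*d[0]+c*d[1]],4))
```

```text
[0.5918 0.023  0.045 ] [ 0.0721 -0.0325]
[0.4238 0.0415 0.045 ] [-0.0969 -0.0296]
[0.4528 0.0461 0.04  ] [-0.0684 -0.0224]
[0.5191 0.0603 0.218 ] [-0.0037 -0.002 ]
```

Emit:
{"api": "apply_moves", "payload": {"dp": [[0.005,0,0],[0.004,0,0],[0.003,0,0],[0,0,0]], "twist": [[0,0,0],[0,0,0],[0,0,0],[0,0,0]], "fingers": [0,0,0,0]}}

```text
time: 4.05
position: [0.5027, -0.1502, 0.0222]
tool_rot: [2.323, 2.115, -0.005]
ft_force: [-1.2, -6.2, -2.1]
grip_width: 1.003
grip_force: 3.0
```

Emit:
{"api": "apply_moves", "payload": {"dp": [[0.002,0,0],[0.002,0,0],[0,0,0]], "twist": [[0,0,0],[0,0,0],[0,0,0]], "fingers": [0,0,0]}}

```text
time: 4.35
position: [0.5021, -0.1499, 0.0222]
tool_rot: [2.325, 2.11, -0.01]
ft_force: [-2.9, -12.3, -0.8]
grip_width: 0.996
grip_force: 6.3
```

Emit:
{"api": "apply_moves", "payload": {"dp": [[0.002,0,0],[0.002,0,0],[0,0,0],[0,0,0]], "twist": [[0,0,0],[0,0,0],[0,0,0],[0,0,0]], "fingers": [0,0,0,0]}}

```text
time: 4.75
position: [0.5014, -0.1495, 0.0223]
tool_rot: [2.326, 2.105, -0.016]
ft_force: [-5.6, -18.6, 0.5]
grip_width: 0.998
grip_force: 9.6
```

```bash
python3 -c "from h import *;stat()"
```

```text
t 4.75 tcp [ 0.5014 -0.1495  0.0223] station [-0.0019 -0.2126] yaw of -y? [ 0.995 -0.099 -0.004] x [ 0.099  0.995 -0.01 ] F [ -5.6 -18.6   0.5] [ 0.71  0.3  -0.54  1.96  0.2   0.94 -0.02]
```

The bin is hard against the stop: the force rose to 18 N with no motion. Now I'll back off, rise, shut the fingers and travel to the lever's up-chute side.

Emit:
{"api": "apply_moves", "payload": {"dp": [[-0.02,0,0],[-0.02,0,0],[0,0,-0.05],[0,0,-0.05],[0,0,-0.05],[0,0,-0.05],[0,0,-0.05],[0,0,-0.05],[0,0,-0.01],[0.0,0,0]], "twist": [[0,0,0],[0,0,0],[0,0,0],[0,0,0],[0,0,0],[0,0,0],[0,0,0],[0,0,0],[0,0,0],[0,0,0]], "fingers": [0,0,0,0,0,1,1,1,1,1]}}

```text
time: 5.75
position: [0.5022, -0.1793, 0.3346]
tool_rot: [2.318, 2.116, 0.004]
ft_force: [0.0, 0.3, -0.1]
grip_width: 0.633
grip_force: 0.0
```

Emit:
{"api": "apply_moves", "payload": {"dp": [[0.041,-0.009,0],[0.041,-0.009,0],[0.041,-0.009,0],[0.041,-0.009,0],[0.041,-0.009,0],[0.041,-0.009,0],[0.041,-0.009,0],[0.041,-0.009,0],[0.041,-0.009,0],[0.041,-0.009,0]], "twist": [[0,0,0],[0,0,0],[0,0,0],[0,0,0],[0,0,0],[0,0,0],[0,0,0],[0,0,0],[0,0,0],[0,0,0]], "fingers": [1,1,1,1,1,1,1,1,1,1]}}

```text
time: 6.75
position: [0.4473, 0.2378, 0.3303]
tool_rot: [-2.32, -2.116, 0.005]
ft_force: [0.4, 0.5, -0.7]
grip_width: 0.002
grip_force: 0.0
```

```bash
sed -i 's/\[.523,.062\]/[.521,.060]/' h.py
python3 - <<'E'
from h import *
stat()
im=get_image('scene')[:,:,::-1][130:265,190:370]; cv2.imwrite('pics/sc1.png',cv2.resize(im,(800,600),interpolation=cv2.INTER_CUBIC))
E
```

```text
t 6.75 tcp [0.4473 0.2378 0.3303] station [-0.0898  0.1702] yaw of -y? [ 0.996 -0.092 -0.003] x [ 0.092  0.996 -0.001] F [ 0.4  0.5 -0.7] [ 0.45  0.03 -1.    1.59  0.02  1.54 -0.64]
```

View pics/sc1.png

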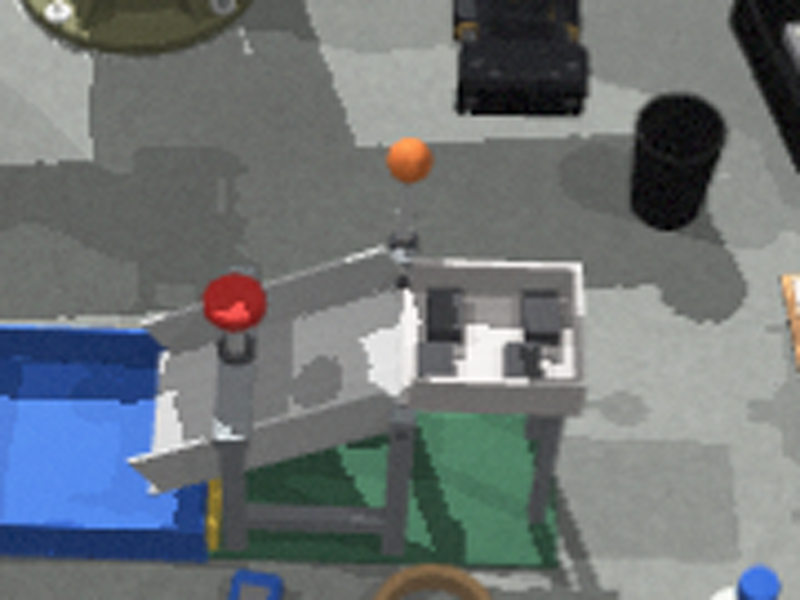

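The scene crop shows the bin touching the yellow stop at (210,510), four blocks in the tray, and the hand up-chute of the orange knob at (408,160). I'll go down and push the lever along its arc.

Emit:
{"api": "apply_moves", "payload": {"dp": [[0,0.003,0.04],[0,0,0.04],[-0.03,0,0],[-0.011,0,0],[-0.011,0,0.001],[-0.009,0,0.003],[-0.009,0,0.003],[-0.008,0,0.0045],[-0.008,0,0.0045]], "twist": [[0,0,0],[0,0,0],[0,0,0],[0,0,0],[0,0,0],[0,0,0],[0,0,0],[0,0,0],[0,0,0]], "fingers": [1,1,1,1,1,1,1,1,1]}}

```text
time: 7.7
position: [0.444, 0.1504, 0.2361]
tool_rot: [-2.32, -2.117, -0.0]
ft_force: [-0.6, 4.5, 1.3]
grip_width: 0.006
grip_force: 1.8
```

```bash
python3 -c "from h import *;stat()"
```

```text
t 7.7 tcp [0.444  0.1504 0.2361] station [-0.0851  0.0829] yaw of -y? [ 0.996 -0.091 -0.   ] x [0.091 0.996 0.001] F [-0.6  4.5  1.3] [ 0.56 -0.07 -0.9   1.83 -0.05  1.35 -0.41]
```

Emit:
{"api": "apply_moves", "payload": {"dp": [[-0.007,0,0.006],[-0.006,0,0.006],[-0.005,0,0.005],[-0.004,0,0.005],[-0.002,0,0.003],[0,0,0],[0,0,0],[0,0,0],[0,0,0],[0,0,0]], "twist": [[0,0,0],[0,0,0],[0,0,0],[0,0,0],[0,0,0],[0,0,0],[0,0,0],[0,0,0],[0,0,0],[0,0,0]], "fingers": [1,1,1,1,1,1,1,1,1,1]}}

```text
time: 8.7
position: [0.442, 0.1267, 0.2117]
tool_rot: [2.321, 2.117, 0.0]
ft_force: [1.5, 1.0, -0.7]
grip_width: 0.004
grip_force: 1.0
```

Run:
```python
from h import *
stat()
im=get_image('scene')[:,:,::-1][130:265,190:370]; cv2.imwrite('pics/sc2.png',cv2.resize(im,(800,600),interpolation=cv2.INTER_CUBIC))
```

```text
t 8.7 tcp [0.442  0.1267 0.2117] station [-0.0848  0.0591] yaw of -y? [ 0.996 -0.092  0.   ] x [ 0.092  0.996 -0.   ] F [ 1.5  1.  -0.7] [ 0.58 -0.08 -0.87  1.89 -0.06  1.3  -0.36]
```

View pics/sc2.png

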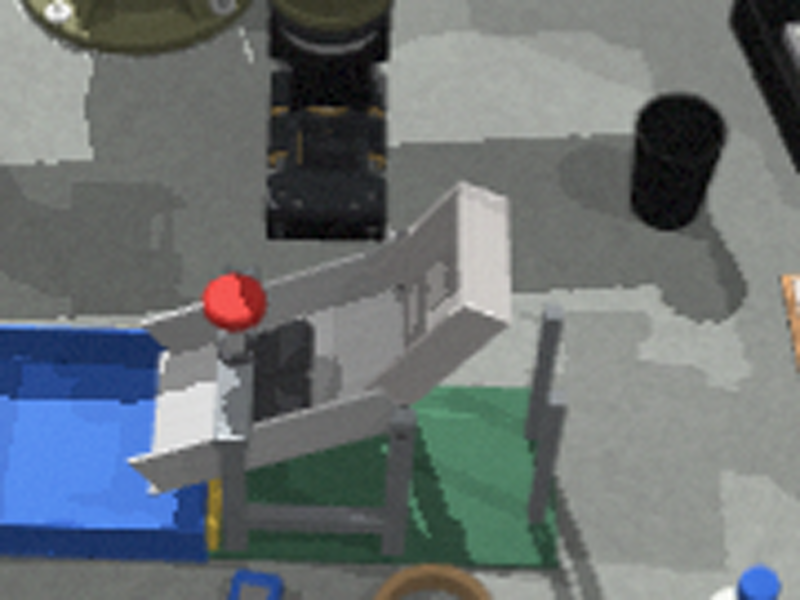

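The blocks lie in a dark 2x2 group against the gate at (285,370), and the tipped tray looks empty. I'll lower the tray by reversing the path, then rise.

Emit:
{"api": "apply_moves", "payload": {"dp": [[0.008,0,-0.01],[0.009,0,-0.009],[0.012,0,-0.008],[0.016,0,-0.009],[0.018,0,-0.005],[0.018,0,-0.002],[0.03,0,0],[0,0,-0.04],[0,0,-0.04],[0,0,-0.02]], "twist": [[0,0,0],[0,0,0],[0,0,0],[0,0,0],[0,0,0],[0,0,0],[0,0,0],[0,0,0],[0,0,0],[0,0,0]], "fingers": [1,1,1,1,1,1,1,1,1,1]}}

```text
time: 9.75
position: [0.4525, 0.2391, 0.3585]
tool_rot: [2.319, 2.118, 0.006]
ft_force: [0.3, 0.8, 0.0]
grip_width: 0.003
grip_force: 0.0
```

Run:
```python
from h import *
stat()
a=get_image('scene')[:,:,::-1][150:260,210:330]; b=get_image('top')[:,:,::-1][125:235,185:325]
cv2.imwrite('pics/both.png',np.hstack([cv2.resize(a,(360,330),interpolation=cv2.INTER_CUBIC),cv2.resize(b,(420,330),interpolation=cv2.INTER_CUBIC)]))
```

```text
t 9.75 tcp [0.4525 0.2391 0.3585] station [-0.0848  0.172 ] yaw of -y? [ 0.996 -0.09   0.003] x [0.09  0.996 0.002] F [0.3 0.8 0. ] [ 0.46  0.04 -1.01  1.53  0.03  1.59 -0.64]
```

View pics/both.png

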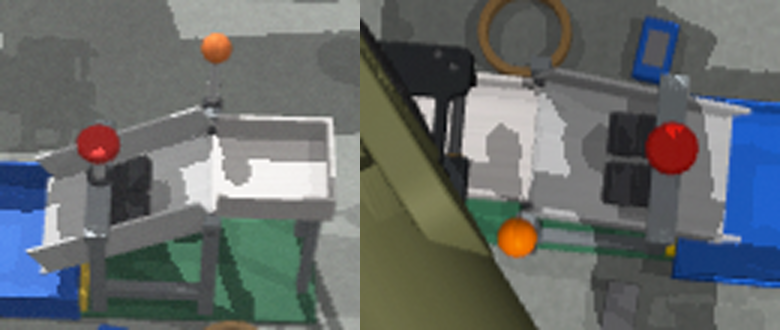

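All four blocks rest behind the gate (left picture (130,190), right (627,160)), and the tray is level and empty. Next I'll move over the plunger head.

Emit:
{"api": "apply_moves", "payload": {"dp": [[-0.034,0.017,0],[-0.034,0.017,0],[-0.034,0.017,0],[-0.034,0.017,0],[-0.036,0.017,0],[0,0,0.04],[0,0,0.04],[0,0,0.04],[0,0,0.01],[0,0,0]], "twist": [[0,0,0],[0,0,0],[0,0,0],[0,0,0],[0,0,0],[0,0,0],[0,0,0],[0,0,0],[0,0,0],[0,0,0]], "fingers": [1,1,1,1,1,1,1,1,1,1]}}

```text
time: 10.85
position: [0.5197, 0.0583, 0.2233]
tool_rot: [-2.319, -2.116, 0.004]
ft_force: [-0.2, -0.1, 0.2]
grip_width: 0.003
grip_force: 0.0
```

```bash
python3 -c "from h import *;stat()"
```

```text
t 10.85 tcp [0.5197 0.0583 0.2233] station [-0.0011 -0.0018] yaw of -y? [ 0.996 -0.091 -0.004] x [ 0.091  0.996 -0.   ] F [-0.2 -0.1  0.2] [ 0.64  0.11 -0.85  1.74  0.09  1.34 -0.32]
```

Emit:
{"api": "apply_moves", "payload": {"dp": [[0,0,0.01],[0,0,0.01],[0,0,0.01],[0,0,0.01],[0,0,0.008],[0,0,0.004],[0,0,0.002],[0,0,0],[0,0,0]], "twist": [[0,0,0],[0,0,0],[0,0,0],[0,0,0],[0,0,0],[0,0,0],[0,0,0],[0,0,0],[0,0,0]], "fingers": [1,1,1,1,1,1,1,1,1]}}

```text
time: 11.75
position: [0.5228, 0.0588, 0.1744]
tool_rot: [2.318, 2.115, 0.004]
ft_force: [-3.9, -0.1, 12.7]
grip_width: 0.005
grip_force: 6.0
```

Emit:
{"api": "apply_moves", "payload": {"dp": [[0,0,0.002],[0,0,0.002],[0,0,0],[0,0,0],[0,0,0],[0,0,0],[0,0,0],[0,0,0],[0,0,0],[0,0,0]], "twist": [[0,0,0],[0,0,0],[0,0,0],[0,0,0],[0,0,0],[0,0,0],[0,0,0],[0,0,0],[0,0,0],[0,0,0]], "fingers": [1,1,1,1,1,1,1,1,1,1]}}

```text
time: 12.75
position: [0.523, 0.0588, 0.1742]
tool_rot: [2.317, 2.113, 0.003]
ft_force: [-14.6, -2.5, 35.3]
grip_width: 0.007
grip_force: 17.7
```

Run:
```python
from h import *
stat()
a=get_image('scene')[:,:,::-1][170:270,150:290]; b=get_image('top')[:,:,::-1][130:230,250:390]
cv2.imwrite('pics/both2.png',np.hstack([cv2.resize(x,(400,286),interpolation=cv2.INTER_CUBIC)for x in(a,b)]))
```

```text
t 12.75 tcp [0.523  0.0588 0.1742] station [ 0.0021 -0.001 ] yaw of -y? [ 0.996 -0.092  0.005] x [ 0.092  0.996 -0.002] F [-14.6  -2.5  35.3] [ 0.62  0.16 -0.85  1.8   0.13  1.23 -0.36]
```

View pics/both2.png

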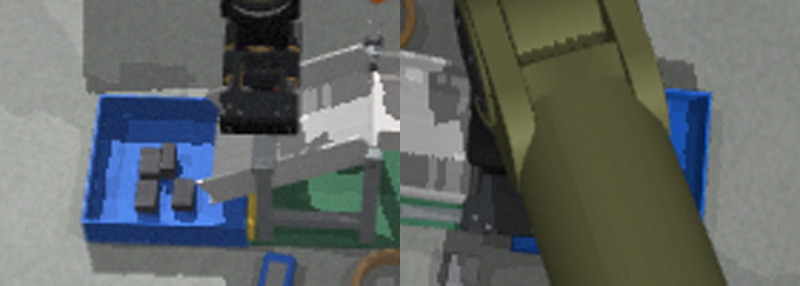

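All four blocks are in the bin (left picture, (140–195, 160–195)), and the bin is still at the stop. I'll release the plunger and rise clear.

Emit:
{"api": "apply_moves", "payload": {"dp": [[0,0,-0.01],[0,0,-0.015],[0,0,-0.015],[0,0,-0.015],[0,0,-0.03],[0,0,-0.04],[0,0,-0.04],[0,0,0],[0,0,0],[0,0,0]], "twist": [[0,0,0],[0,0,0],[0,0,0],[0,0,0],[0,0,0],[0,0,0],[0,0,0],[0,0,0],[0,0,0],[0,0,0]], "fingers": [1,1,1,1,1,1,1,1,1,1]}}

```text
time: 13.85
position: [0.5206, 0.0579, 0.331]
tool_rot: [-2.321, -2.117, 0.001]
ft_force: [-0.1, -0.6, 0.2]
grip_width: 0.003
grip_force: 0.0
```

Run:
```python
from h import *
stat()
a=get_image('scene')[:,:,::-1][160:270,150:330]
cv2.imwrite('pics/end.png',cv2.resize(a,(800,489),interpolation=cv2.INTER_CUBIC))
```

```text
t 13.85 tcp [0.5206 0.0579 0.331 ] station [-0.0002 -0.0021] yaw of -y? [ 0.996 -0.092 -0.001] x [ 0.092  0.996 -0.   ] F [-0.1 -0.6  0.2] [ 0.65  0.07 -0.85  1.56  0.05  1.54 -0.29]
```

View pics/end.png

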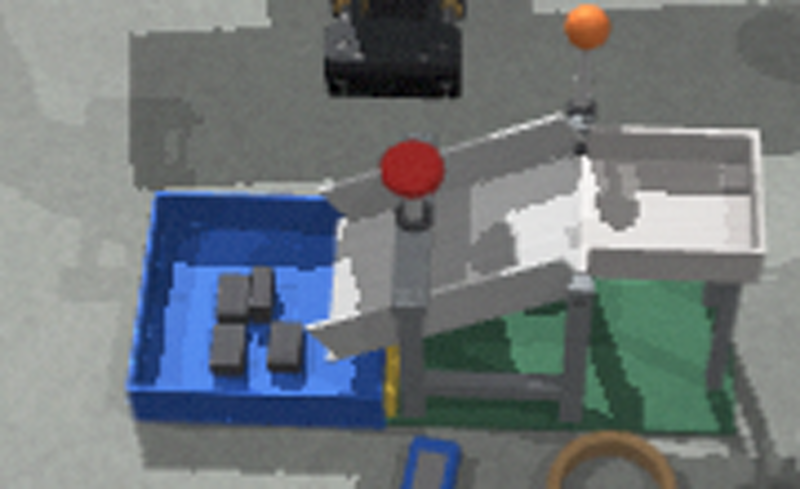

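The final view shows four blocks in the bin around (250,320), the plunger up at (412,168), the tray level, and the bin at the yellow stop (390,380).

```bash
python3 -c "from bench import ctrl;print(ctrl.close_job())"
```

```text
the job is handed in; nothing more can be done
None
```

The job is handed in at about 14 s of the 54 s allowed: the last picture shows all four blocks in the bin, the bin at the yellow stop, the plunger up and the tray level. The call returned no verdict.

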